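# Close the kiln's lift door with the door hook

### The arm

A 6-joint arm with a two-finger parallel gripper is mounted at the origin on the work surface. World frame = base frame: x ahead of the robot, y to its left, z up, the work surface at z = 0. Lengths are in m, angles in rad, forces in N, time in s.
With the tool pointing down it reaches from about 0.375 to 0.9 m from the base axis. Payload 3.1 kg.
Tool frame: the origin (TCP) lies between the finger pads; the fingertips stand 14 mm ahead of it and the grasp point (between the pads) lies 5 mm behind it; z points along the fingers, y is the direction in which the jaws open and shut (so a half turn about z gives the same grasp; the last joint's range is limited). The gripper opens to 85 mm and grips with 20 to 120 N. Pads are 22 mm wide; open, the fingers measure 114 mm over their backs; the gripper's body (76 mm by 85 mm) begins 54 mm behind the grasp point. The pads swing forward as they close: fully open they stand 13 mm farther back than shut.
Start: joints at [-0.178, 0.527, 1.433, -0, 1.181, -0.178], TCP at [0.625, 0, 0.245] pointing down, gripper open.
Joint ranges: [-3.08, 3.08], [-0.75, 2.2], [0.22, 2.44], [-1.43, 4.57], [0, 2.65], [-2.85, 2.85]. Speed limits (rad/s): [2.79, 2.79, 3.14, 3.14, 3.14, 3.14].

### API

Orientations are given as a rotation vector (axis times angle).
In Python, from cell import arm gives the robot as it stands.
- The arm moves only by the tool step_arm, never from a script. Its argument "rows" is a list of rows, each a list of 7 numbers: the turn, a rotation vector about the tool's x, y, z in degrees, then the shift along the tool's x, y, z in mm, then the opening in per cent of the stroke, from 0 (shut) to 100 (fully open). In form: [[rx, ry, rz, tx, ty, tz, hand], ...]. A call has 1 to 12 rows; each row shifts and turns the commanded pose from where the row before left it, along the tool's axes as they then stand; what a row does not reach is not made up. A row lasts 1/10 s, in which the tool goes at most 50 mm and 8.59 degrees, less where a joint would pass 70% of its speed; a pose out of reach is approached as far as the arm can. A call is refused whole if a number of a shift passes 50 or a number of a turn 8.59, either way. A call with a gripper value outside its range is refused whole. The fingers move at their own pace and stop on an object; "force" is the grip in N (left out, the last holds). Time passes only in rows, so rows that do not move let the fingers close. It gives the time, the measured TCP pose, the force and the opening at its end, in the units of the state.
- arm.get_obs(): the state, without advancing time (a new reading comes with each control period).
- arm.get_image(name): name is "scene" or "side" or "wrist"; returns (picture, depth): 480x640x3 uint8, red, green, blue; 480x640 float32, m along the optical axis (not along the pixel's ray), 0 where there is no reading.
- arm.camera_info(name): a dict with "K" (3x3 intrinsics, pixels), "view" (4x4, takes a point from world to camera coordinates); the wrist camera has in their place "T_tool_cam" (4x4, takes a point from camera to tool coordinates, whose origin is the TCP and whose axes are the flange's). Camera axes: x right, y down, z forward; pixel columns grow to the right and rows downward; lengths in m; the calibration is good to about 2 mm. A picture is of the moment at which its call begins: read the wrist's pose just before it. camera_info takes no time and is no camera call.
- arm.job_done(): hands the job in, once; it reports no verdict.
The state is a dict: "time_s": time; "q": joint angles; "joint_velocities": joint speeds; "joint_torque": joint torques, N m; "tool_pos": TCP position; "tool_rot": TCP orientation; "wrist_force": force on the tool from outside, world axes, zero at the start; "wrist_torque": the same for the moment, N m; "opening": finger opening in m.
Only numpy, scipy, OpenCV 4.12 (cv2) and the standard library are available. Lean on these libraries where they do the work, as an engineer would, in place of code of your own. Each camera call takes 0.05 s, during which the arm holds its last target.

### The job

Take the door hook from its rod rest, put its hook into the brass ring on the kiln's raised lift door and draw the door down until it snaps past its catch and is fully home, and keep a steady pull of about 10 N on it there for a second so that the seal beds; never bear on the kiln or its door with more than 16 N. Then unhook and lay the door hook back in its rest as it lay before. Work the door only with the hook, keep the gripper and arm off the kiln, and leave the flasks and the crucible where they stand.

Things in the scene. Friction and masses are not known exactly. Their poses are not given: they have to be found in the camera images.
- handle (a point): Centre of the loose door hook's flat-sided black rubber grip, 26 mm wide, 34 deep, from 30 mm behind this point to 55 ahead; x runs along the tool to the hook, z up as it lies in the rest. Behind: pale wood pole, 20 wide, 22 deep, to 175 mm. Ahead: brass ferrule, then dark steel shaft, 10 thick, to 135 mm, where a 7 mm tip turns straight down. 0.22 kg, balances about here.
- hook_tip (a point): Lower end of the door hook's down-turned tip, 7 mm thick: 135 mm along x and 35.5 mm below (-z) the handle point; same axes. The tip hangs 30 mm below the shaft's underside.
- ring (a point): Centre of the hole of the brass ring on the kiln door. Ring level and rigid (hole axis vertical), bar 7 mm thick, hole 20 mm wide, 34 mm outside, on a 10 mm stem; its centre stands 37 mm in front of the door's face. The point's -x points straight out from the door, z up. Moves up and down with the door.
- door (a joint): Height of the lift door above home, m: 0 home (hard stop), 0.15 fully up; starts 0.09 to 0.13. Door 190 x 180 mm, counterweighted, stays where left; 0.5 to 4 N draw it down. Below 0.014 its nose climbs a sprung roller catch and from 0.006 it squeezes a rope seal: the pull rises to 7 to 11 N, then at about 0.003 it snaps home and the catch holds it. Let go sooner, it springs up to 0.015.
- kiln: Fixed blue bench kiln, 300 mm wide and deep, 360 high; steel door rails in front, head beam to 454 high. Origin: centre of its underside; front and door face its own -x. From the origin: door face 192 mm in front, rail fronts 205, ring centre 229, at 155 mm height plus the door's opening. Grey control box on its +y flank, out to 205 mm.
- parked (a point): Where the handle point belongs in the fixed rest, tool x along this x: 68 mm above the bench. Dark base 244 x 75 x 12 mm, 126 mm behind to 118 ahead of this point. Two cradles of 6 mm steel rod, open above, tips 14 mm above this point: one 105 mm behind, under the wooden pole, 28 mm wide at its foot, 54 at the tips; one 98 ahead, a V under the shaft, 52 at the tips.
- flask_big: Bystander: loose steel casting flask, 64 mm across, 80 mm high, standing; origin at the centre of its underside.
- flask_small: Bystander: loose steel casting flask, 50 mm across, 60 mm high, standing; origin at the centre of its underside.
- crucible: Bystander: loose white ceramic crucible bowl, 68 mm across, 38 mm high; origin at the centre of its underside.

How it is judged:
By the outcome, as a careful person would: the job done as asked, in the order asked, and still so for the second after the job is handed in, with the robot touching nothing.
It also fails if it takes over 61 s, if anything falls off the work surface, if the arm or the gripper's body presses on something with over 40 N, if the wrist force passes 120 N, or if a joint passes its speed limit or range.

## Working session

There is one attempt and no reset: what is moved stays moved. The work goes in short steps, Python scripts to look and compute and a tool call to move; the robot and the scene stay as the last step left them, time stands still between calls to the robot, and variables do not carry over. Pictures are saved under pics/ and viewed, and the job is handed in when it is done.

Besides the shell and the picture viewer there is one more tool, called after "Request:" as a command line: name --pt "numbers of a row" for each row, then --argument value for the rest. step_arm: Moves the arm, as the interface text tells. Its arguments: {"type":"object","properties":{"rows":{"type":"array","items":{"type":"array","items":{"type":"number"}}},"force":{"type":"number"}},"required":["rows"]}

```bash
ls; mkdir -p pics
cat > h.py <<'E'
import numpy as np, cv2
from cell import arm
from scipy.spatial.transform import Rotation as R
def snap(name,fn):
    o=arm.get_obs(); im,d=arm.get_image(name); cv2.imwrite('pics/'+fn,im[:,:,::-1]); np.savez('pics/'+fn+'.npz',im=im,d=d,p=o['tool_pos'],r=o['tool_rot']); return im,d,o
def cam(name,o=None):
    i=arm.camera_info(name);K=np.array(i['K'])
    if 'view' in i: T=np.linalg.inv(np.array(i['view']))
    else:
        W=np.eye(4);W[:3,:3]=R.from_rotvec(o['tool_rot']).as_matrix();W[:3,3]=o['tool_pos'];T=W@np.array(i['T_tool_cam'])
    return K,T
def ray(K,T,u,v):
    d=T[:3,:3]@np.linalg.solve(K,[u,v,1.]);return T[:3,3],d
def onplane(K,T,u,v,z):
    c,d=ray(K,T,u,v);return c+d*(z-c[2])/d[2]
def pts(K,T,d):
    v,u=np.mgrid[:480,:640];P=np.stack([u*d,v*d,d],-1).reshape(-1,3)@np.linalg.inv(np.array([[1,0,0],[0,1,0],[0,0,1.]])) 
    P=np.stack([(u-K[0,2])/K[0,0]*d,(v-K[1,2])/K[1,1]*d,d],-1)
    return P@T[:3,:3].T+T[:3,3]
E
python3 - <<'E'
from h import *
for n in ('scene','side','wrist'):
    im,d,o=snap(n,n+'0.png')
    K,T=cam(n,o);print(n,K[0,0],K[0,2],K[1,2],T.round(3).tolist())
print(o)
E
```

```text
pics
scene 501.39579498025455 321.70604668116505 237.81327174487393 [[-0.469, 0.621, -0.628, 1.147], [0.883, 0.323, -0.339, 0.173], [-0.008, -0.714, -0.7, 0.755], [0.0, 0.0, 0.0, 1.0]]
side 530.4929064302199 320.1847336382619 248.77461168026474 [[0.087, -0.574, 0.815, -0.145], [-0.996, -0.068, 0.059, -0.215], [0.022, -0.816, -0.577, 0.65], [0.0, 0.0, 0.0, 1.0]]
wrist 350.6399806322412 318.7154055438139 239.54497300668118 [[1.0, 0.001, -0.002, 0.624], [0.0, -0.964, -0.266, 0.068], [-0.002, 0.266, -0.964, 0.373], [0.0, 0.0, 0.0, 1.0]]
{'time_s': 0.1, 'q': array([-1.78466128e-01,  5.28392104e-01,  1.43378034e+00,  2.44564498e-05,
        1.18140198e+00, -1.78512651e-01]), 'joint_velocities': array([ 3.22635189e-04, -1.41790950e-03, -3.07727191e-03, -1.30449467e-03,
       -8.25396063e-05,  8.35140926e-04]), 'joint_torque': array([ 4.33945943e-04, -4.43301880e+01, -1.78587180e+01, -2.04061280e-04,
        3.88642526e-03,  1.10165692e-05]), 'tool_pos': array([6.24381079e-01, 1.68777198e-04, 2.44417872e-01]), 'tool_rot': array([-2.22023962e+00, -2.22032225e+00,  1.74532469e-03]), 'wrist_force': array([-0.46886681,  0.07572404, -0.28263248]), 'wrist_torque': array([-0.06960844,  0.0569836 ,  0.0263366 ]), 'opening': 0.08548028190037564}
```

View pics/scene0.png

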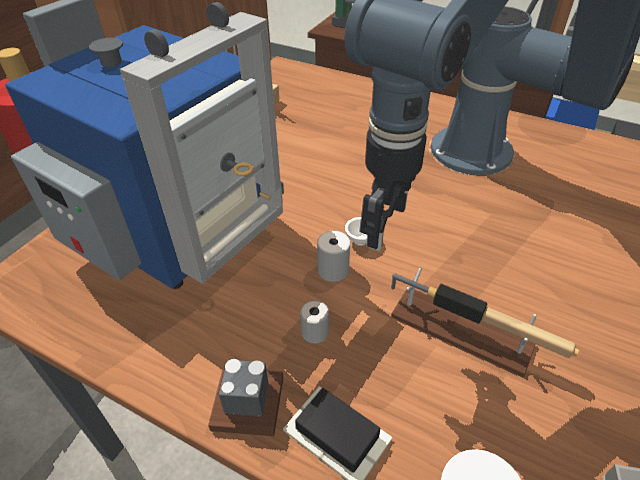

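View pics/side0.png

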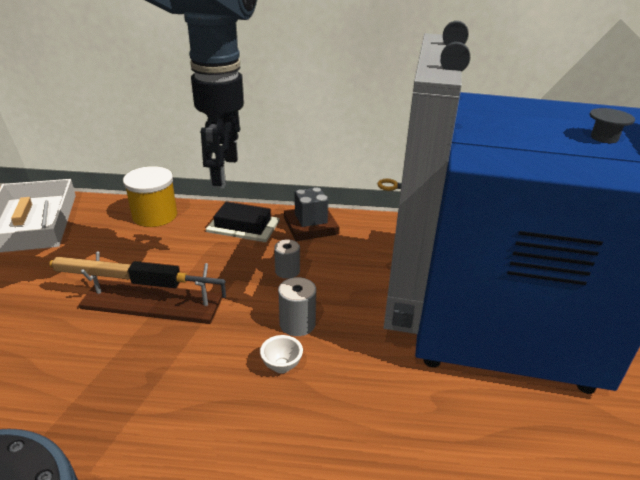

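View pics/wrist0.png

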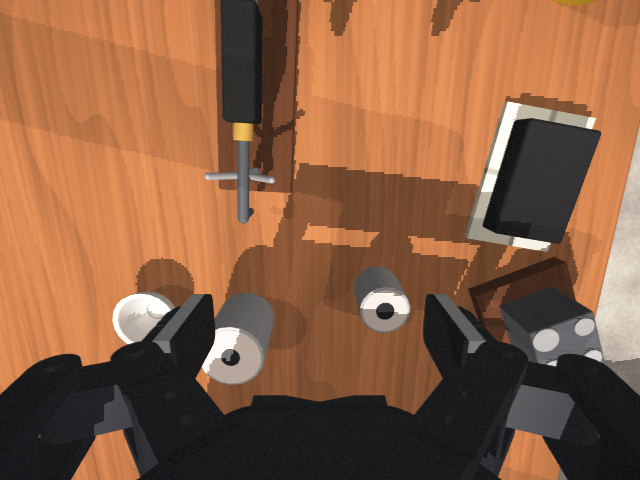

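Scene: the kiln is at world -y with its front facing +y. The ring is near (243,169), and the rest lies with its hook towards the kiln: grip (460,302), tip (397,282). Side: grip (155,273), ring (388,184). Now I'll measure.

```bash
cat > m1.py <<'E'
from h import *
def load(n,fn):
    z=np.load('pics/'+fn+'.npz'); o=dict(tool_pos=z['p'],tool_rot=z['r']);K,T=cam(n,o);return z['im'],z['d'],K,T
if __name__=='__main__':
  for n,box in (('scene',(425,280,492,325)),('side',(125,258,182,292))):
    im,d,K,T=load(n,n+'0.png');P=pts(K,T,d)
    x0,y0,x1,y1=box;m=np.zeros((480,640),bool);m[y0:y1,x0:x1]=1
    mm=m&(im.max(2)<60)&(d>0);Q=P[mm];Q=Q[Q[:,2]>0.045]
    print(n,'grip',len(Q),np.percentile(Q,[2,50,98],axis=0).round(4).tolist())
    top=Q[Q[:,2]>np.percentile(Q[:,2],95)-0.006];c=top[:,:2].mean(0);u,s,v=np.linalg.svd(top[:,:2]-c);print('top',c.round(4),np.median(top[:,2]),v[0],(top[:,:2]-c)@v[0][:,None]@np.ones((1,1)) is None,np.percentile((top[:,:2]-c)@v[0],[1,99]),np.percentile((top[:,:2]-c)@v[1],[1,99]))
    # ring
    hsv=cv2.cvtColor(im,cv2.COLOR_RGB2HSV)
    br=(hsv[...,0]>15)&(hsv[...,0]<30)&(hsv[...,1]>110)&(hsv[...,2]>80)
    bx=(228,155,262,182) if n=='scene' else (370,172,404,196)
    m=np.zeros((480,640),bool);m[bx[1]:bx[3],bx[0]:bx[2]]=1
    mm=br&m;v,u=np.nonzero(mm);print('ring px',len(u),u.min(),u.max(),v.min(),v.max());Q=P[mm&(d>0)];print(np.percentile(Q,[5,50,95],axis=0).round(4).tolist())
    # ellipse fit
    cs,_=cv2.findContours(mm.astype(np.uint8),cv2.RETR_CCOMP,cv2.CHAIN_APPROX_NONE)
    for c in cs: print(len(c),cv2.boundingRect(c),cv2.fitEllipse(c)[:2] if len(c)>5 else '')
    cv2.imwrite(f'pics/z_{n}.png',cv2.resize(im[bx[1]-25:bx[3]+25,bx[0]-25:bx[2]+25,::-1],None,fx=6,fy=6,interpolation=cv2.INTER_CUBIC))
E
python3 m1.py
```

```text
scene grip 1053 [[0.5555, 0.0861, 0.0555], [0.5755, 0.1258, 0.082], [0.5799, 0.1661, 0.0882]]
top [0.5678 0.1254] 0.08590771901073979 [0.04545709 0.99896629] False [-0.03943241  0.04122891] [-0.01072965  0.01294124]
ring px 145 233 252 163 175
[[0.5984, -0.2779, 0.2497], [0.6121, -0.2641, 0.2531], [0.6251, -0.2506, 0.2551]]
46 (233, 163, 20, 13) ((242.6765899658203, 168.6741485595703), (12.029441833496094, 19.177398681640625))
30 (236, 165, 14, 8) ((242.6185302734375, 168.54380798339844), (7.1371307373046875, 13.115459442138672))
side grip 1049 [[0.548, 0.0842, 0.0548], [0.5525, 0.1242, 0.0788], [0.5711, 0.1659, 0.0877]]
top [0.5593 0.1245] 0.0859069565305472 [-0.06261485 -0.99803777] False [-0.04080974  0.04057859] [-0.01064251  0.01384109]
ring px 131 378 397 179 189
[[0.5925, -0.2782, 0.2497], [0.604, -0.2646, 0.2528], [0.6201, -0.2517, 0.2546]]
44 (378, 179, 20, 11) ((387.3241271972656, 184.09519958496094), (10.34205150604248, 19.327190399169922))
28 (381, 181, 14, 7) ((387.6061706542969, 184.1140594482422), (6.072307586669922, 12.937419891357422))
```

Run:
```python
from m1 import *
im,d,K,T=load('scene','scene0.png')
a=cv2.resize(im[255:385,380:590,::-1],None,fx=3.8,fy=3.8,interpolation=cv2.INTER_CUBIC);cv2.imwrite('pics/zs_rest.png',a)
im,d,K,T=load('side','side0.png')
a=cv2.resize(im[240:330,40:240,::-1],None,fx=4,fy=4,interpolation=cv2.INTER_CUBIC);cv2.imwrite('pics/zd_rest.png',a)
```

```text
(no output)
```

View pics/zs_rest.png

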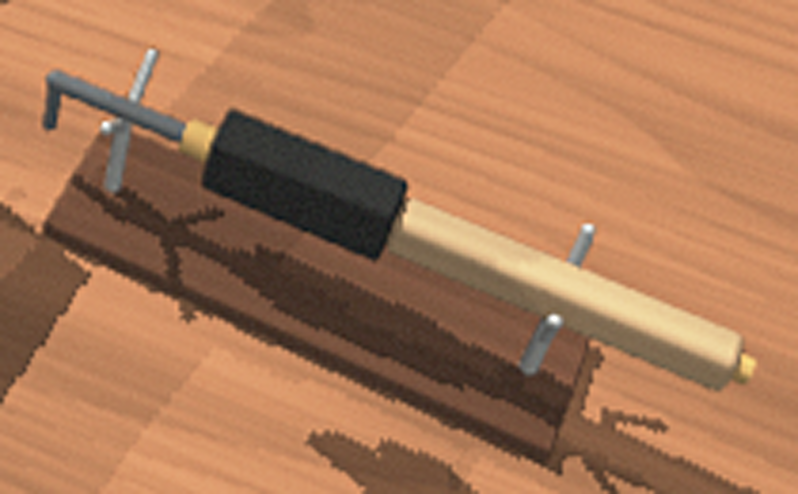

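View pics/zd_rest.png

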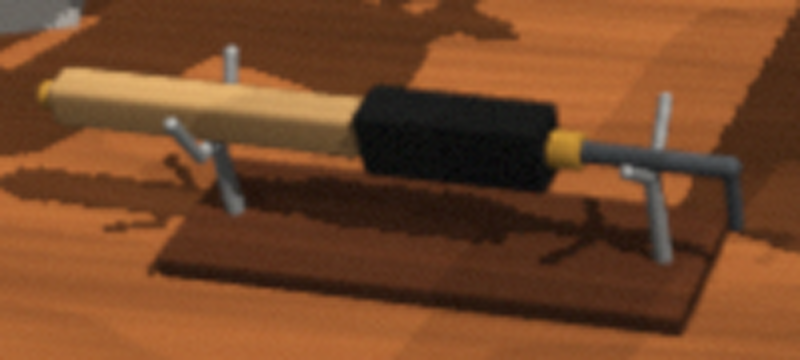

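View pics/z_scene.png

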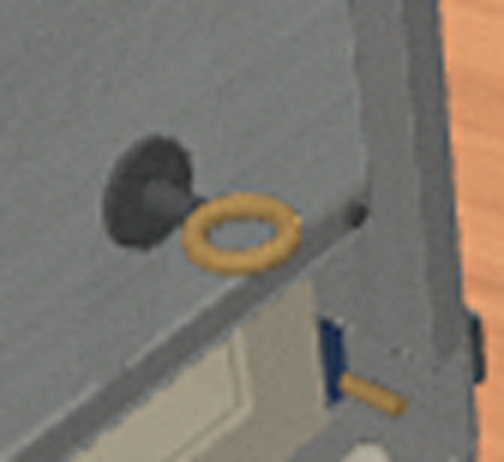

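View pics/z_side.png

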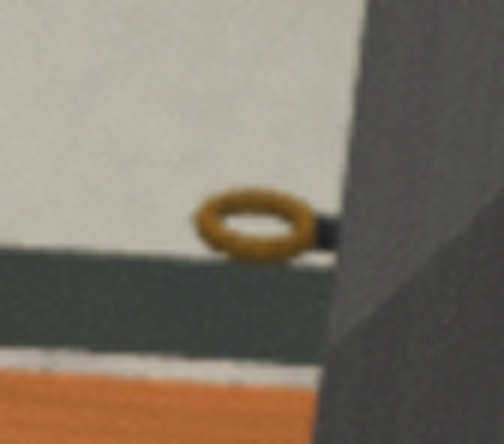

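```bash
cat > m2.py <<'E'
from m1 import *
S=load('scene','scene0.png');D=load('side','side0.png');W=load('wrist','wrist0.png')
def tri(obs):
    A=np.zeros((3,3));b=np.zeros(3);rs=[]
    for (c,u,v) in obs:
        o,d=ray(c[2],c[3],u,v);d/=np.linalg.norm(d);M=np.eye(3)-np.outer(d,d);A+=M;b+=M@o;rs.append((M,o))
    x=np.linalg.solve(A,b);return x.round(4),[round(float(np.linalg.norm(M@(x-o)))*1e3,1) for M,o in rs]
if __name__=='__main__':
  print('ring',tri([(S,242.65,168.6),(D,387.5,184.1)]))
  # door face plane from scene
  im,d,K,T=S;P=pts(K,T,d)
  def plane(poly):
    m=np.zeros((480,640),np.uint8);cv2.fillPoly(m,[np.array(poly)],1);Q=P[(m>0)&(d>0)]
    c=np.median(Q,0);
    for _ in range(3):
        u,s,v=np.linalg.svd(Q-Q.mean(0),full_matrices=False);r=(Q-Q.mean(0))@v[2];Q=Q[abs(r)<3*np.std(r)+1e-4]
    n=v[2]*np.sign(v[2][1]);return n.round(4),Q.mean(0).round(4),np.std(r)
  print('door',plane([(182,130),(250,92),(255,135),(182,175)]))
  print('railL',plane([(140,100),(160,95),(195,262),(185,265)]))
  print('ctrlbox',plane([(30,165),(100,205),(120,255),(40,215)]))
  # flasks, crucible
  for nm,b in (('big',(320,233,348,245)),('small',(303,303,327,316))):
    Q=P[b[1]:b[3],b[0]:b[2]].reshape(-1,3);z=np.percentile(Q[:,2],90);Q=Q[abs(Q[:,2]-z)<.004];print(nm,Q.min(0).round(3),Q.max(0).round(3))
  Q=P[215:245,343:375].reshape(-1,3);Q=Q[(Q[:,2]>.03)&(Q[:,2]<.05)];print('cruc',Q.min(0),Q.max(0))
E
python3 m2.py
```

```text
ring (array([ 0.6096, -0.2658,  0.2505]), [0.5, 0.5])
door (array([ 0.1195,  0.992 , -0.0396]), array([ 0.6117, -0.3036,  0.3103]), np.float64(0.0013925099259330014))
railL (array([-0.9995,  0.0315, -0.0035]), array([ 0.7232, -0.3172,  0.2892]), np.float64(0.0019035192196106795))
ctrlbox (array([-0.9973,  0.0652,  0.0334]), array([ 0.7852, -0.5029,  0.1994]), np.float64(0.004457930539566709))
big [ 0.511 -0.16   0.079] [ 0.561 -0.103  0.085]
small [ 0.667 -0.115  0.059] [ 0.706 -0.068  0.065]
cruc [ 0.4121031  -0.14961124  0.03008438] [ 0.47277649 -0.09550323  0.04118357]
```

Run:
```python
from m2 import *
z=lambda x,y:(S,380+x/3.8,255+y/3.8); w=lambda x,y:(D,40+x/4,240+y/4)
cap=tri([z(747,368),w(45,93)]);bend=tri([z(56,78),w(735,165)]);tip=tri([z(51,127),w(738,229)])
fer=tri([z(198,140),w(565,149)])
print('cap',cap,'bend',bend,'tip',tip,'fer',fer)
a=cap[0]-bend[0];print(a/np.linalg.norm(a),np.linalg.norm(a))
im,d,K,T=W
for u,v,h in ((243,219,.068),(242,139,.068),(242,122,.085),(241,10,.085)): print(onplane(K,T,u,v,h).round(4))
# base corners scene (top 12mm): 
for x,y in ((45,228),(557,465)): print('base',onplane(S[2],S[3],380+x/3.8,255+y/3.8,.0).round(4))
# wrist segmentation of grip edges at top plane z=.085
hs=im.max(2)
for v in (30,60,90,110):
    r=np.nonzero(hs[v,200:290]<75)[0]+200; print(v,r.min(),r.max(), onplane(K,T,r.min(),v,.085)[:2].round(4))
cv2.imwrite('pics/zw.png',cv2.resize(im[0:240,180:320,::-1],None,fx=2.5,fy=2.5,interpolation=cv2.INTER_CUBIC))
# door yaw: local
P=pts(S[2],S[3],S[1])
for n,poly in (('doorU',[(185,130),(245,97),(248,125),(188,160)]),('box',[(30,165),(60,185),(70,225),(40,205)]),('blueflank',[(70,130),(110,150),(140,250),(125,245)])):
    m=np.zeros((480,640),np.uint8);cv2.fillPoly(m,[np.array(poly)],1);Q=P[(m>0)&(S[1]>0)]
    Q=Q[(abs(Q-np.median(Q,0))<.15).all(1)]
    c=Q.mean(0);u,s,v=np.linalg.svd(Q-c,full_matrices=False);print(n,v[2].round(4),c.round(3),s[2]/len(Q)**.5)
```

```text
cap (array([0.5732, 0.3185, 0.0692]), [0.4, 0.4]) bend (array([0.5576, 0.0026, 0.0693]), [1.3, 1.3]) tip (array([0.5572, 0.0038, 0.0332]), [1.0, 1.0]) fer (array([0.5614, 0.0769, 0.0686]), [0.7, 0.7])
[ 4.93226098e-02  9.98782849e-01 -3.16170576e-04] 0.3162849664463994
[0.5561 0.0027 0.068 ]
[0.5592 0.071  0.068 ]
[0.5635 0.0836 0.085 ]
[0.5673 0.1603 0.085 ]
base [ 0.5906  0.0186 -0.    ]
base [0.606  0.2665 0.    ]
30 221 286 [0.5519 0.1475]
60 222 285 [0.5512 0.1275]
90 222 278 [0.5496 0.1068]
110 223 272 [0.5494 0.0924]
doorU [ 0.1183  0.9906 -0.0681] [ 0.613 -0.304  0.32 ] 0.001372036870247668
box [ 0.9916 -0.1289  0.0034] [ 0.782 -0.55   0.211] 0.0010226844816230382
blueflank [ 0.991  -0.1252  0.047 ] [ 0.744 -0.44   0.244] 0.006372173977597121
```

View pics/zw.png

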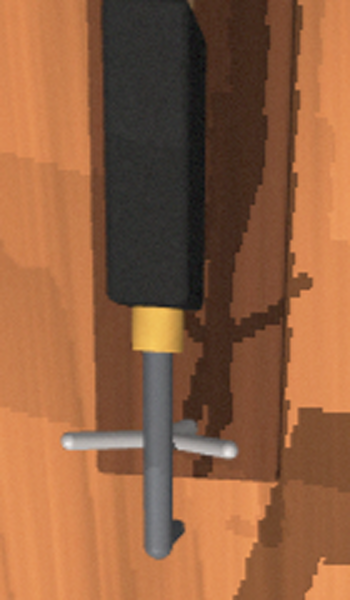

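Request:
step_arm --pt "0 0 0 25 -15.6 0 100" --pt "0 0 0 25 -15.6 0 100" --pt "0 0 0 25 -15.6 0 100" --pt "0 0 0 25.3 -15.5 0 100" --pt "0 0 2.8 0 0 25 100" --pt "0 0 0 0 0 25 100" --pt "0 0 0 0 0 0 100" --pt "0 0 0 0 0 0 100"

```text
time_s: 0.95
tool_pos: [0.5626, 0.1003, 0.1951]
tool_rot: [-2.274, -2.166, 0.001]
wrist_force: [0.3, -0.9, 0.9]
opening: 0.0854
```

Run:
```python
from h import *
im,d,o=snap('wrist','w1.png');print(o['tool_pos'],R.from_rotvec(o['tool_rot']).as_matrix().round(3).tolist(),o['wrist_force'])
K,T=cam('wrist',o)
hs=im.max(2)
```

```text
[0.56255742 0.10029447 0.19514726] [[0.049, 0.999, -0.001], [0.999, -0.049, 0.0], [-0.0, -0.001, -1.0]] [ 0.32405757 -0.91451786  0.8666719 ]
```

View pics/w1.png

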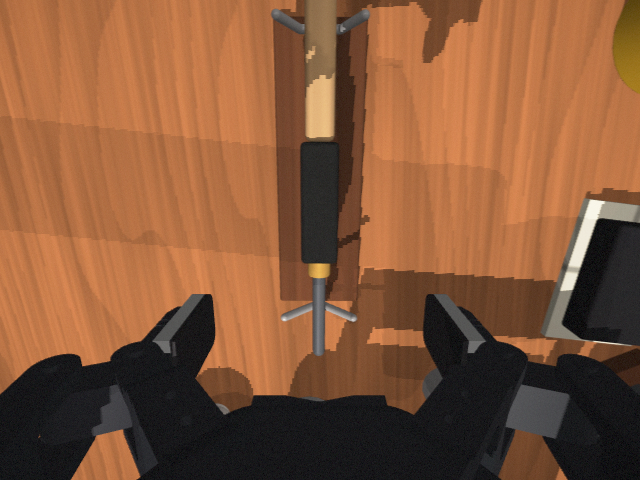

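Run:
```python
from m1 import *
im,d,K,T=load('wrist','w1.png')
for u,v,h in ((319.5,262,.085),(319.5,142,.085),(319,355,.073),(321,20,.079)): print(onplane(K,T,u,v,h).round(4))
b=(im.max(2)<60)
for v in (160,200,245):
    r=np.nonzero(b[v,290:350])[0]+290;print(v,r.min(),r.max(),(r.min()+r.max())/2,onplane(K,T,(r.min()+r.max())/2,v,.085)[:2].round(4))
```

```text
[0.5616 0.0855 0.085 ]
[0.5656 0.1685 0.085 ]
[0.5571 0.0014 0.073 ]
[0.57   0.2408 0.079 ]
160 301 342 321.5 [0.5663 0.1569]
200 301 339 320.0 [0.5641 0.1303]
245 302 340 321.0 [0.5632 0.0982]
```

Request:
step_arm --pt "0 0 0 0 0.5 30 100" --pt "0 0 0 0 0 30 100" --pt "0 0 0 0 0 30 100" --pt "0 0 0 0 0 25 100" --pt "0 0 0 0 0 18 100" --pt "0 0 0 0 0 0 100"

```text
time_s: 1.6
tool_pos: [0.5628, 0.1, 0.0612]
tool_rot: [-2.274, -2.165, 0.003]
wrist_force: [0.0, 0.7, 0.5]
opening: 0.0856
```

Request:
step_arm --pt "0 0 0 0 0 0 60" --pt "0 0 0 0 0 0 40" --pt "0 0 0 0 0 0 30" --pt "0 0 0 0 0 0 10" --pt "0 0 0 0 0 0 10" --pt "0 0 0 0 0 0 10" --pt "0 0 0 0 0 0 10" --force 100

```text
time_s: 2.3
tool_pos: [0.5632, 0.1005, 0.0637]
tool_rot: [2.274, 2.167, 0.001]
wrist_force: [-2.0, -0.1, 7.5]
opening: 0.0247
```

Request:
step_arm --pt "0 0 0 0 0 -3 10" --pt "0 0 0 0 0 -10 10" --pt "0 0 0 0 0 -20 10" --pt "0 0 0 0 0 -30 10" --pt "0 0 0 0 0 -30 10" --pt "0 0 0 0 0 -30 10" --pt "0 0 0 0 0 -30 10" --pt "0 0 0 0 0 -30 10" --pt "0 0 0 0 0 0 10" --pt "0 0 0 0 0 0 10"

```text
time_s: 3.3
tool_pos: [0.5629, 0.1003, 0.2458]
tool_rot: [2.275, 2.166, 0.001]
wrist_force: [-0.4, -0.3, -2.4]
opening: 0.0247
```

Run:
```python
from h import *
for n in ('wrist','scene','side'): im,d,o=snap(n,n+'2.png')
print(o['tool_pos'],R.from_rotvec(o['tool_rot']).as_matrix().round(4).tolist(),o['wrist_force'],o['wrist_torque'],o['opening'])
a=cv2.imread('pics/scene2.png')[60:300,260:600];b=cv2.imread('pics/side2.png')[100:320,40:320]
cv2.imwrite('pics/c2.png',np.hstack([cv2.resize(a,(400,300)),cv2.resize(b,(400,300))]))
```

```text
[0.56185782 0.10029858 0.24391006] [[0.0488, 0.9988, -0.0034], [0.9988, -0.0488, -0.0], [-0.0002, -0.0034, -1.0]] [ 0.19914724 -0.00373193 -2.11478507] [-0.11674154  0.06676633  0.02264445] 0.025092902156264515
```

View pics/side2.png

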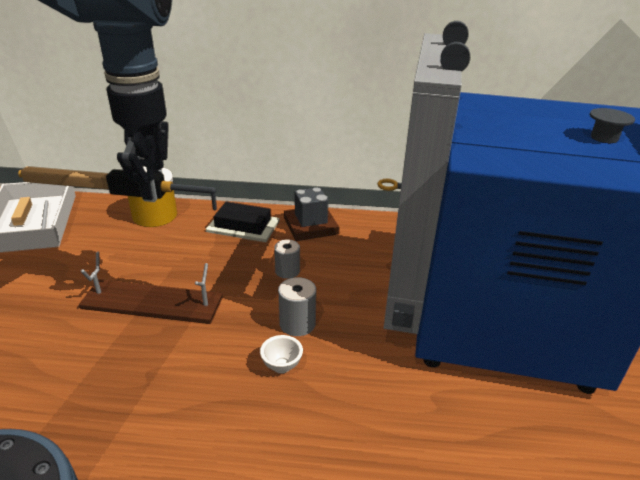

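View pics/scene2.png

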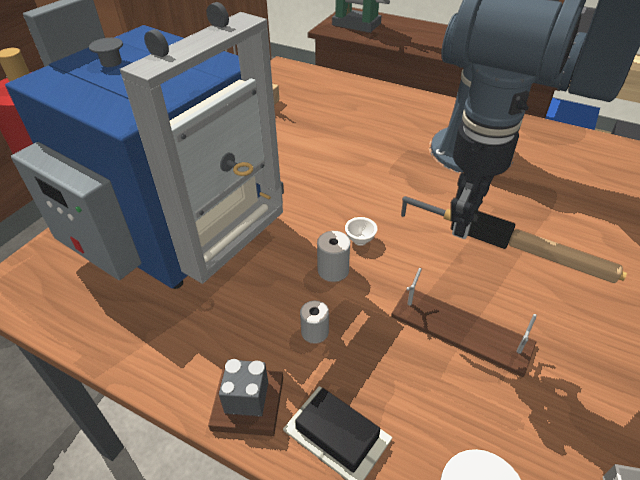

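View pics/wrist2.png

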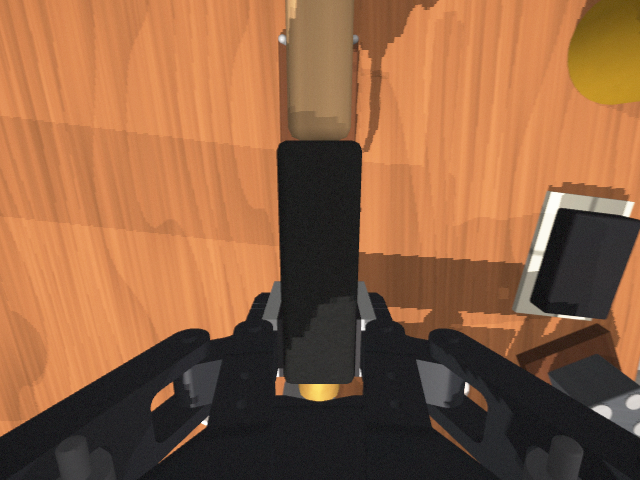

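Run:
```python
import cv2,numpy as np
a=cv2.imread('pics/scene2.png')[180:300,380:640];b=cv2.imread('pics/side2.png')[150:230,0:240]
cv2.imwrite('pics/c2.png',np.vstack([cv2.resize(a[:,:250],(750,360),interpolation=cv2.INTER_CUBIC)[:300],cv2.resize(b[20:],(750,188*1),interpolation=cv2.INTER_CUBIC)]))
```

```text
(no output)
```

View pics/c2.png

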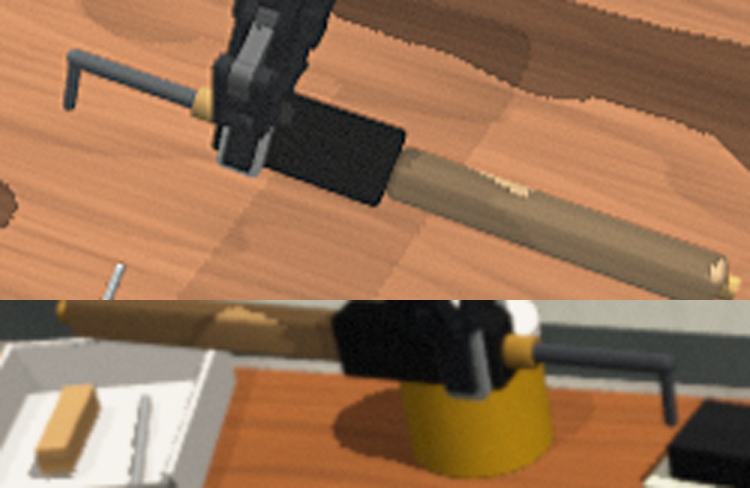

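```bash
cat > m3.py <<'E'
from m2 import *
E
python3 - <<'E'
from m2 import *
z=lambda x,y:(S,380+x/3,180+y/3); w=lambda x,y:(D,x/3.125,170+(y-300)/3.133)
cap=tri([z(734,285),w(62,312)]);bend=tri([z(74,56),w(670,362)]);tip=tri([z(69,108),w(671,423)])
fer=tri([z(203,103),w(520,351)])
print(cap,bend,tip,fer);a=cap[0]-bend[0];print(a/np.linalg.norm(a),np.linalg.norm(a))
E
```

```text
(array([0.5702, 0.3188, 0.2494]), [0.0, 0.0]) (array([0.5574, 0.0015, 0.2497]), [0.9, 0.9]) (array([0.5579, 0.0036, 0.2145]), [0.1, 0.1]) (array([0.5602, 0.0748, 0.2492]), [2.1, 2.1])
[ 4.03075700e-02  9.99186873e-01 -9.44708673e-04] 0.3175582151354299
```

Request:
step_arm --pt "0 0 2 0 0 -20 10" --pt "0 0 2.1 0 0 -20 10" --pt "0 0 0 0 0 -20 10" --pt "0 0 0 -15 6 0 10" --pt "0 0 0 -27 11 0 10" --pt "0 0 0 -34 14 0 10" --pt "0 0 0 -34 14 0 10" --pt "0 0 0 -34 14 0 10" --pt "0 0 0 -34 14 0 10" --pt "0 0 0 -27 11 0 10" --pt "0 0 0 -16 7 0 10" --pt "0 0 0 0 0 0 10"

```text
time_s: 4.65
tool_pos: [0.6269, -0.1329, 0.3031]
tool_rot: [-2.353, -2.078, 0.003]
wrist_force: [0.3, 0.5, -2.4]
opening: 0.0248
```

Request:
step_arm --pt "0 0 0 0 0 0 10" --pt "0 0 0 0 0 0 10"

```text
time_s: 4.85
tool_pos: [0.6263, -0.1285, 0.3047]
tool_rot: [-2.348, -2.084, 0.001]
wrist_force: [0.3, 0.4, -2.1]
opening: 0.0251
```

Run:
```python
from h import *
for n in ('scene','side'): im,d,o=snap(n,n+'3.png')
print(o['tool_pos'],R.from_rotvec(o['tool_rot']).as_matrix().round(4).tolist(),o['wrist_force'],o['wrist_torque'],o['q'].round(2))
a=cv2.imread('pics/scene3.png')[120:220,200:400];b=cv2.imread('pics/side3.png')[110:230,260:420]
cv2.imwrite('pics/c3.png',cv2.resize(a,None,fx=4,fy=4,interpolation=cv2.INTER_CUBIC))
cv2.imwrite('pics/d3.png',cv2.resize(b,None,fx=4,fy=4,interpolation=cv2.INTER_CUBIC))
```

```text
[ 0.626466   -0.1283968   0.30506295] [[0.1184, 0.993, -0.001], [0.993, -0.1184, 0.0009], [0.0007, -0.0011, -1.0]] [ 0.34630241  0.20244694 -2.96528527] [-0.08898829  0.03012413 -0.07949511] [-0.38  0.49  1.32  0.    1.33 -0.26]
```

View pics/scene3.png

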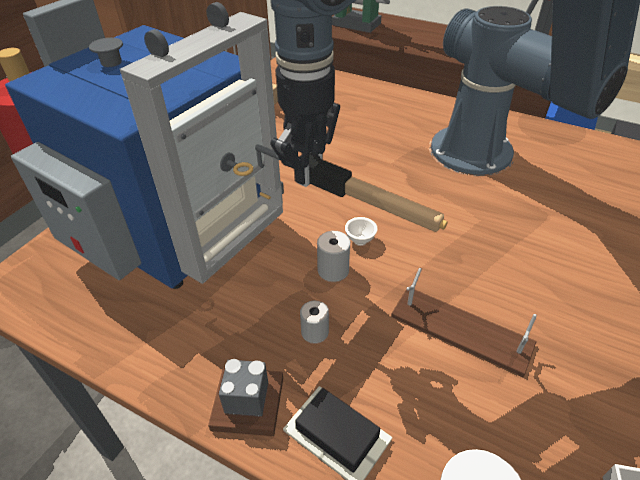

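View pics/c3.png

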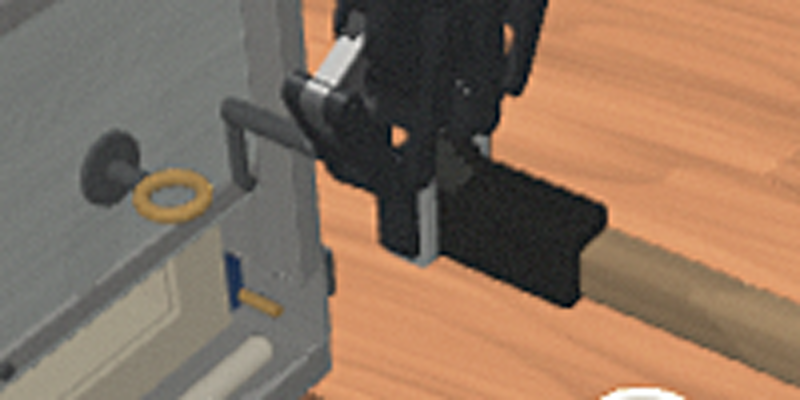

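View pics/d3.png

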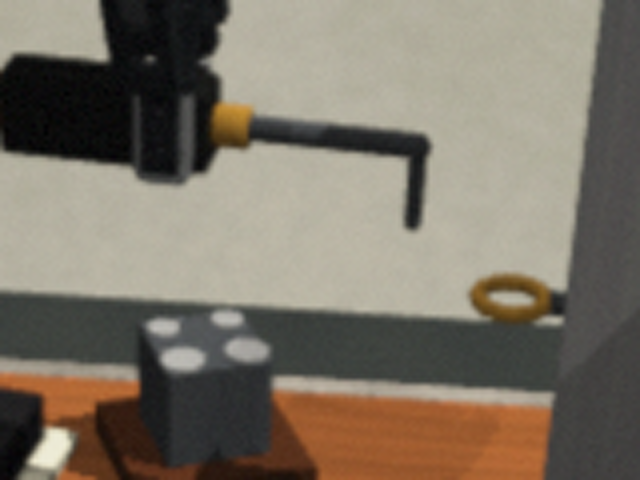

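Run:
```python
from m2 import *
z=lambda x,y:(S,200+x/4,120+y/4); w=lambda x,y:(D,260+x/4,110+y/4)
t=tri([z(246,186),w(413,227)]);r=tri([z(172.5,194.5),w(511.5,298)]);print(t,r)
d=r[0]-t[0];Rm=np.array([[0.1184,0.993,0],[0.993,-.1184,0],[0,0,-1.]]).T
print('tool delta mm',(Rm.T@d*1e3).round(1))
```

```text
(array([ 0.6157, -0.2239,  0.2741]), [1.5, 1.5]) (array([ 0.6086, -0.2661,  0.25  ]), [0.0, 0.0])
tool delta mm [-42.7  -2.1  24.1]
```

Request:
step_arm --pt "0 0 0 -14 -0.5 0 10" --pt "0 0 0 -14 -0.5 0 10" --pt "0 0 0 -14 -0.6 0 10" --pt "0 0 0 0 0 0 10" --pt "0 0 0 0 0 5 10" --pt "0 0 0 0 0 0 10" --pt "0 0 0 0 0 0 10"

```text
time_s: 5.65
tool_pos: [0.6201, -0.171, 0.2999]
tool_rot: [-2.35, -2.083, 0.0]
wrist_force: [-0.2, 0.0, -1.8]
opening: 0.0253
```

```bash
cat > look.py <<'E'
from h import *
import sys
k=sys.argv[1]
for n in ('scene','side'): im,d,o=snap(n,n+k+'.png')
print(o['time_s'],o['tool_pos'],o['tool_rot'],o['wrist_force'],o['wrist_torque'])
a=cv2.imread(f'pics/scene{k}.png')[130:230,190:290];b=cv2.imread(f'pics/side{k}.png')[130:230,330:430]
f=lambda a:cv2.resize(a,None,fx=4,fy=4,interpolation=cv2.INTER_CUBIC)
cv2.imwrite(f'pics/c{k}.png',np.hstack([f(a),f(b)]))
E
python3 look.py 4
```

```text
5.7 [ 0.62031572 -0.17103082  0.30008944] [-2.35016795e+00 -2.08396525e+00  4.08522452e-05] [ 0.03366641  0.35887174 -1.98471542] [-0.09856387  0.0315633   0.02126825]
```

View pics/c4.png

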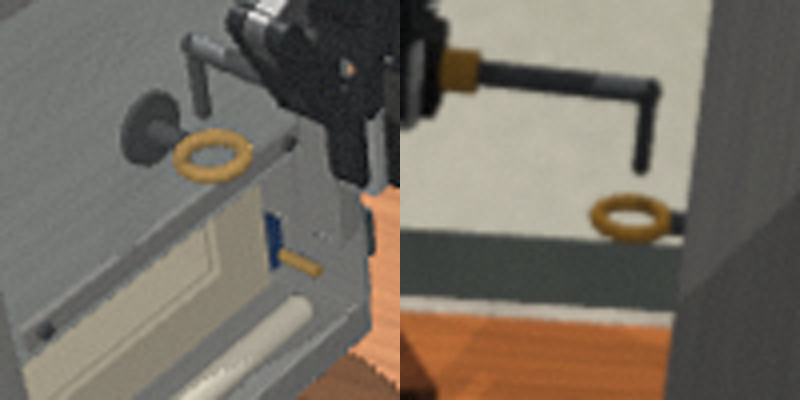

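Run:
```python
from m2 import *
z=lambda x,y:(S,190+x/4,130+y/4); w=lambda x,y:(D,330+(x-400)/4,130+y/4)
Rm=np.array([[0.1184,0.993,0],[0.993,-.1184,0],[0,0,-1.]]).T
r=tri([z(212,155),w(630,218)])
for a,b in (((203,114),(640,170)),((193,42),(652,90))):
    t=tri([z(*a),w(*b)]);print(t,r,'tool delta mm',(Rm.T@(r[0]-t[0])*1e3).round(1))
```

```text
(array([ 0.6095, -0.2673,  0.2708]), [0.1, 0.1]) (array([ 0.6091, -0.2657,  0.25  ]), [0.3, 0.3]) tool delta mm [ 1.5 -0.6 20.8]
(array([ 0.6085, -0.2682,  0.3051]), [0.4, 0.4]) (array([ 0.6091, -0.2657,  0.25  ]), [0.3, 0.3]) tool delta mm [ 2.6  0.3 55.1]
```

Request:
step_arm --pt "0 0 0 1.5 0 0 10" --pt "0 0 0 0 0 6 10" --pt "0 0 0 0 0 6 10" --pt "0 0 0 0 0 4 10" --pt "0 0 0 0 0 4 10" --pt "0 0 0 0 0 4 10" --pt "0 0 0 0 0 0 10"

```text
time_s: 6.45
tool_pos: [0.6202, -0.1699, 0.2754]
tool_rot: [-2.35, -2.083, 0.001]
wrist_force: [-0.8, -0.7, -1.3]
opening: 0.0247
```

Request:
step_arm --pt "0 0 0 0 0 6 10" --pt "0 0 0 0 0 6 10" --pt "0 0 0 0 0 4 10" --pt "0 0 0 0 0 0 10"

```text
time_s: 6.85
tool_pos: [0.62, -0.1698, 0.2593]
tool_rot: [-2.35, -2.082, 0.001]
wrist_force: [-0.6, -0.7, -2.7]
opening: 0.025
```

```bash
python3 look.py 5
```

```text
6.9 [ 0.62027068 -0.16991555  0.25977858] [-2.35035371e+00 -2.08307647e+00  5.95038814e-04] [-0.60380314  0.53468909 -1.19976526] [-0.12952251 -0.0036826   0.01546758]
```

View pics/c5.png

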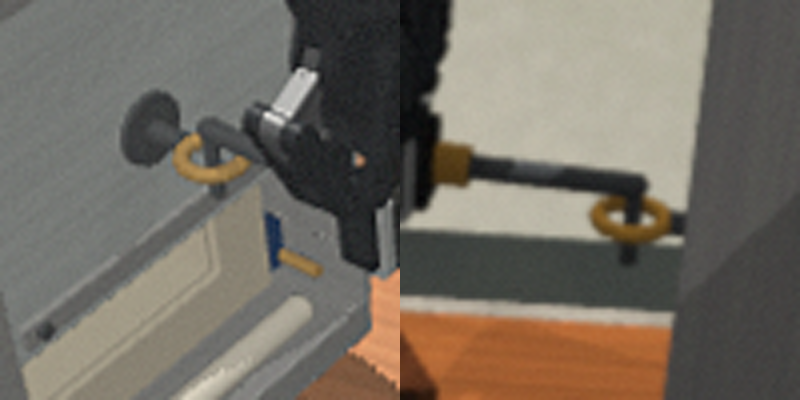

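Request:
step_arm --pt "0 0 0 0 0 3 10" --pt "0 0 0 0 0 3 10" --pt "0 0 0 0 0 3 10" --pt "0 0 0 0 0 3 10" --pt "0 0 0 0 0 3 10" --pt "0 0 0 0 0 3 10"

```text
time_s: 7.55
tool_pos: [0.6207, -0.1701, 0.2423]
tool_rot: [2.351, 2.083, 0.0]
wrist_force: [-0.7, 0.9, -0.2]
opening: 0.0246
```

Request:
step_arm --pt "0 0 0 0 0 4 10" --pt "0 0 0 0 0 4 10" --pt "0 0 0 0 0 4 10" --pt "0 0 0 0 0 4 10" --pt "0 0 0 0 0 4 10"

```text
time_s: 8.05
tool_pos: [0.6206, -0.1701, 0.222]
tool_rot: [2.351, 2.084, 0.0]
wrist_force: [-0.1, 0.1, -0.2]
opening: 0.0251
```

```bash
python3 look.py 6
```

```text
8.1 [ 0.62032761 -0.17000982  0.22118753] [-2.35041202e+00 -2.08341101e+00  5.56455936e-04] [ 0.74715771  0.16736124 -0.86518545] [-0.28373843 -0.06710011  0.02896086]
```

View pics/c6.png

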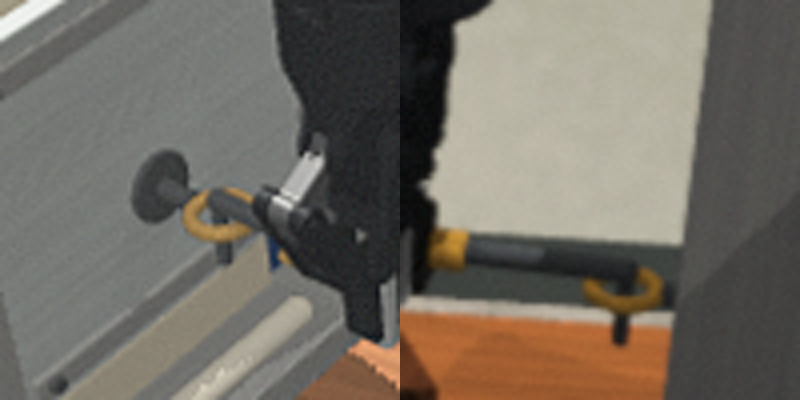

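Request:
step_arm --pt "0 0 0 0 0 4 10" --pt "0 0 0 0 0 4 10" --pt "0 0 0 0 0 4 10" --pt "0 0 0 0 0 4 10" --pt "0 0 0 0 0 4 10" --pt "0 0 0 0 0 4 10" --pt "0 0 0 0 0 4 10" --pt "0 0 0 0 0 4 10" --pt "0 0 0 0 0 4 10" --pt "0 0 0 0 0 4 10"

```text
time_s: 9.15
tool_pos: [0.6204, -0.17, 0.182]
tool_rot: [-2.351, -2.083, 0.0]
wrist_force: [-1.9, -0.3, 1.7]
opening: 0.0249
```

```bash
sed -i 's/\[130:230,190:290\]/[200:300,190:290]/;s/\[130:230,330:430\]/[200:300,330:430]/' look.py; python3 look.py 7
```

```text
9.2 [ 0.62026499 -0.16998492  0.18118294] [-2.35038526e+00 -2.08339188e+00  6.21197082e-04] [ 0.12888863  0.25441364 -1.22284413] [-0.18854381  0.0714336   0.0130056 ]
```

View pics/c7.png

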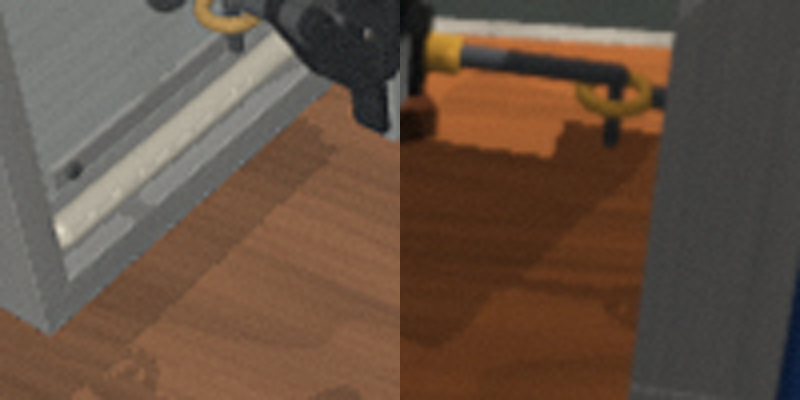

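Request:
step_arm --pt "0 0 0 0 0 2 10" --pt "0 0 0 0 0 2 10" --pt "0 0 0 0 0 1 10" --pt "0 0 0 0 0 1 10" --pt "0 0 0 0 0 1 10" --pt "0 0 0 0 0 1 10" --pt "0 0 0 0 0 0 10"

```text
time_s: 9.95
tool_pos: [0.6205, -0.17, 0.1742]
tool_rot: [-2.351, -2.084, -0.0]
wrist_force: [-0.4, 1.2, 0.7]
opening: 0.0245
```

Request:
step_arm --pt "0 0 0 0 0 1 10" --pt "0 0 0 0 0 1 10" --pt "0 0 0 0 0 1 10" --pt "0 0 0 0 0 0 10"

```text
time_s: 10.35
tool_pos: [0.6205, -0.17, 0.1712]
tool_rot: [-2.351, -2.084, 0.0]
wrist_force: [-2.2, 0.3, 1.0]
opening: 0.025
```

Request:
step_arm --pt "0 0 0 0 0 1 10" --pt "0 0 0 0 0 1 10" --pt "0 0 0 0 0 0 10"

```text
time_s: 10.65
tool_pos: [0.6206, -0.1701, 0.1695]
tool_rot: [2.351, 2.084, 0.0]
wrist_force: [-0.5, 0.6, 4.2]
opening: 0.025
```

Request:
step_arm --pt "0 0 0 0 0 1 10" --pt "0 0 0 0 0 0 10"

```text
time_s: 10.85
tool_pos: [0.6206, -0.17, 0.1684]
tool_rot: [2.351, 2.084, 0.0]
wrist_force: [-1.0, 1.5, 3.6]
opening: 0.0249
```

Request:
step_arm --pt "0 0 0 0 0 1 10" --pt "0 0 0 0 0 0 10"

```text
time_s: 11.05
tool_pos: [0.6206, -0.17, 0.1673]
tool_rot: [2.351, 2.084, 0.0]
wrist_force: [-1.4, 1.2, 4.4]
opening: 0.0253
```

Request:
step_arm --pt "0 0 0 0 0 1 10" --pt "0 0 0 0 0 0 10"

```text
time_s: 11.25
tool_pos: [0.6206, -0.17, 0.1662]
tool_rot: [2.351, 2.084, 0.0]
wrist_force: [-1.4, 1.8, 3.8]
opening: 0.0247
```

Request:
step_arm --pt "0 0 0 0 0 1 10" --pt "0 0 0 0 0 0 10"

```text
time_s: 11.45
tool_pos: [0.6206, -0.1701, 0.1652]
tool_rot: [2.351, 2.084, 0.0]
wrist_force: [-0.9, 0.9, 3.5]
opening: 0.0246
```

```bash
python3 -c "
from h import *
o=arm.get_obs();print(o['tool_pos'],o['tool_rot'],o['wrist_force'],o['wrist_torque'])"
```

```text
[ 0.62056437 -0.17005193  0.16520056] [2.35094569e+00 2.08380717e+00 7.50978806e-05] [-0.85758397  0.893195    3.47332365] [-0.33737448  0.34479876 -0.12663983]
```

Request:
step_arm --pt "0 0 0 0 0 1 10" --pt "0 0 0 0 0 0 10"

```text
time_s: 11.65
tool_pos: [0.6206, -0.1701, 0.1642]
tool_rot: [2.351, 2.084, 0.0]
wrist_force: [-1.3, 1.9, 4.1]
opening: 0.0249
```

Request:
step_arm --pt "0 0 0 0 0 1 10" --pt "0 0 0 0 0 0 10"

```text
time_s: 11.85
tool_pos: [0.6206, -0.17, 0.1634]
tool_rot: [2.351, 2.084, 0.0]
wrist_force: [-1.3, 2.0, 4.2]
opening: 0.0249
```

Request:
step_arm --pt "0 0 0 0 0 1 10" --pt "0 0 0 0 0 0 10"

```text
time_s: 12.05
tool_pos: [0.6206, -0.17, 0.1625]
tool_rot: [2.351, 2.084, 0.0]
wrist_force: [-1.8, 1.9, 5.7]
opening: 0.0248
```

```bash
sed -i 's/\[200:300,190:290\]/[180:280,190:290]/;s/\[200:300,330:430\]/[180:280,330:430]/' look.py; python3 look.py 8
```

```text
12.1 [ 0.62061419 -0.17007087  0.16253844] [2.35083816e+00 2.08350605e+00 1.71345719e-04] [-1.42897571  2.48278764  5.32260777] [-0.34883779  0.31712382 -0.1161914 ]
```

View pics/c8.png

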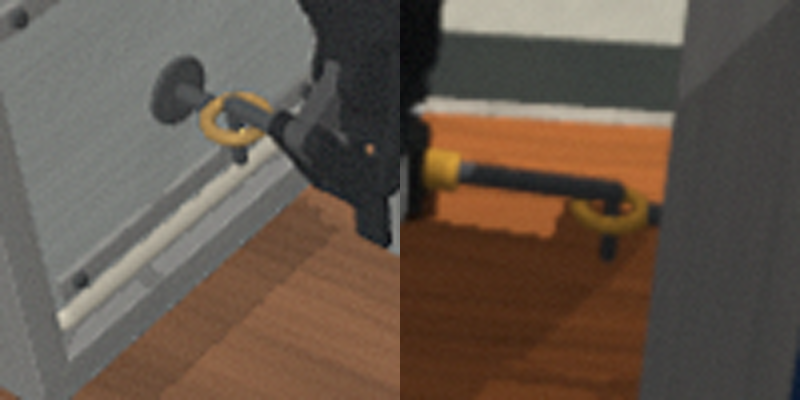

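Request:
step_arm --pt "0 0 0 0.5 0 1 10" --pt "0 0 0 0 0 0 10"

```text
time_s: 12.35
tool_pos: [0.6206, -0.17, 0.1615]
tool_rot: [2.35, 2.083, -0.001]
wrist_force: [-1.4, 1.1, 5.7]
opening: 0.025
```

Request:
step_arm --pt "0 0 0 0 0 1 10" --pt "0 0 0 0 0 0 10"

```text
time_s: 12.55
tool_pos: [0.6206, -0.17, 0.1601]
tool_rot: [2.351, 2.084, -0.001]
wrist_force: [-0.7, 0.9, 2.6]
opening: 0.0251
```

Request:
step_arm --pt "0 0 0 0 0 1 10" --pt "0 0 0 0 0 0 10"

```text
time_s: 12.75
tool_pos: [0.6204, -0.1696, 0.1584]
tool_rot: [-2.351, -2.083, -0.0]
wrist_force: [-0.3, -0.9, -2.4]
opening: 0.0248
```

```bash
python3 look.py 9
```

```text
12.8 [ 0.62038227 -0.16951986  0.1583175 ] [-2.35049132e+00 -2.08289290e+00  7.52464204e-05] [-0.49645632 -1.21775559 -0.81098236] [-0.24832989  0.05720923  0.00882238]
```

Request:
step_arm --pt "0 0 0 0 0 1 10" --pt "0 0 0 0 0 0 10"

```text
time_s: 13.05
tool_pos: [0.6204, -0.1695, 0.1581]
tool_rot: [-2.351, -2.083, 0.0]
wrist_force: [-0.5, -0.1, 0.6]
opening: 0.025
```

View pics/c9.png

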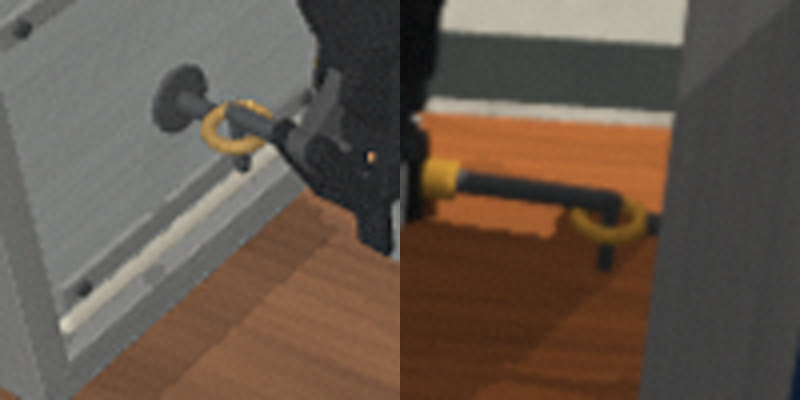

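Request:
step_arm --pt "0 0 0 0 0 1 10" --pt "0 0 0 0 0 0 10"

```text
time_s: 13.25
tool_pos: [0.6205, -0.1695, 0.1577]
tool_rot: [2.351, 2.084, -0.0]
wrist_force: [-1.8, 0.5, 3.2]
opening: 0.0249
```

Request:
step_arm --pt "0 0 0 0 0 1 10" --pt "0 0 0 0 0 0 10"

```text
time_s: 13.45
tool_pos: [0.6206, -0.1695, 0.1573]
tool_rot: [2.351, 2.083, -0.0]
wrist_force: [-1.9, 1.3, 5.7]
opening: 0.0252
```

```bash
python3 -c "
from h import *
o=arm.get_obs();print(o['tool_pos'],o['wrist_force'],o['wrist_torque'])"
```

```text
[ 0.62061834 -0.1695153   0.15731126] [-1.9043957   1.31815072  5.67201438] [-0.57978873  0.519431   -0.18737431]
```

Request:
step_arm --pt "0 0 0 0 0 0.8 10" --pt "0 0 0 0 0 0 10" --pt "0 0 0 0 0 0 10"

```text
time_s: 13.75
tool_pos: [0.6206, -0.1695, 0.157]
tool_rot: [2.35, 2.083, -0.0]
wrist_force: [-2.6, 2.7, 8.1]
opening: 0.025
```

Request:
step_arm --pt "0 0 0 0 0 0 10" --pt "0 0 0 0 0 0 10"

```text
time_s: 13.95
tool_pos: [0.6207, -0.1695, 0.1571]
tool_rot: [2.35, 2.083, -0.0]
wrist_force: [-3.6, 1.8, 8.4]
opening: 0.0249
```

Request:
step_arm --pt "0 0 0 0 0 0 10" --pt "0 0 0 0 0 0 10"

```text
time_s: 14.15
tool_pos: [0.6206, -0.1695, 0.1571]
tool_rot: [2.35, 2.083, -0.0]
wrist_force: [-3.9, 2.0, 8.8]
opening: 0.0252
```

Request:
step_arm --pt "0 0 0 0 0 0 10" --pt "0 0 0 0 0 0 10"

```text
time_s: 14.35
tool_pos: [0.6206, -0.1695, 0.157]
tool_rot: [2.35, 2.083, -0.0]
wrist_force: [-2.4, 1.6, 7.8]
opening: 0.025
```

Request:
step_arm --pt "0 0 0 0 0 0 10" --pt "0 0 0 0 0 0 10" --pt "0 0 0 0 0 0 10" --pt "0 0 0 0 0 0 10"

```text
time_s: 14.75
tool_pos: [0.6207, -0.1695, 0.1571]
tool_rot: [2.35, 2.083, -0.0]
wrist_force: [-3.6, 2.4, 9.4]
opening: 0.0248
```

Request:
step_arm --pt "0 0 0 0 0 0 10" --pt "0 0 0 0 0 0 10" --pt "0 0 0 0 0 0 10" --pt "0 0 0 0 0 0 10" --pt "0 0 0 0 0 0 10" --pt "0 0 0 0 0 0 10"

```text
time_s: 15.35
tool_pos: [0.6207, -0.1695, 0.157]
tool_rot: [2.35, 2.083, -0.0]
wrist_force: [-3.5, 2.1, 8.3]
opening: 0.0249
```

```bash
python3 look.py 10
```

```text
15.4 [ 0.62067669 -0.16948426  0.15705687] [ 2.35020918e+00  2.08302376e+00 -1.63827713e-05] [-3.61354064  2.07830871  8.77370331] [-0.67139948  0.64526108 -0.31435532]
```

View pics/c10.png

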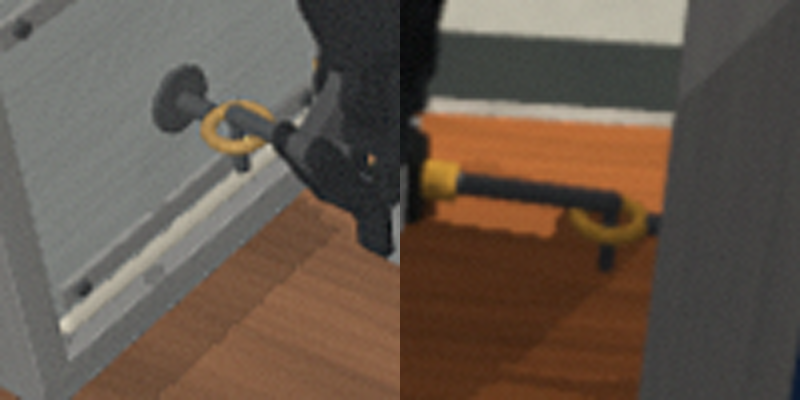

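Request:
step_arm --pt "0 0 0 0 0 -1 10" --pt "0 0 0 0 0 -1 10" --pt "0 0 0 0 0 -1 10" --pt "0 0 0 0 0 -2 10" --pt "0 0 0 0 0 -2 10" --pt "0 0 0 0 0 0 10"

```text
time_s: 16.05
tool_pos: [0.6207, -0.1695, 0.1623]
tool_rot: [-2.351, -2.084, -0.0]
wrist_force: [0.7, -0.6, -2.5]
opening: 0.0252
```

```bash
python3 look.py 11
python3 - <<'E'
from m2 import *
print(tri([(S,249.25,211.75),(D,382,235.25)]))
E
```

```text
16.1 [ 0.62065559 -0.16943835  0.16223476] [-2.35088279e+00 -2.08357403e+00 -3.04271956e-04] [ 0.51901237  0.30847843 -3.23016834] [-0.15514502  0.00931878  0.00814226]
(array([ 0.6086, -0.2658,  0.1534]), [0.5, 0.5])
```

View pics/c11.png

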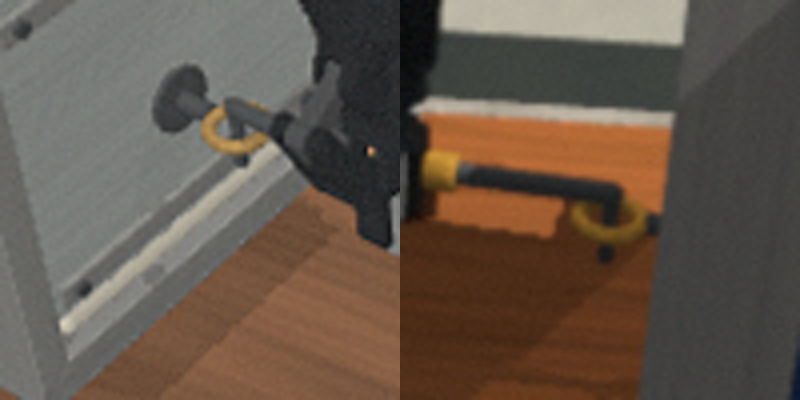

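Request:
step_arm --pt "0 0 0 0 0 -3 10" --pt "0 0 0 0 0 -4 10" --pt "0 0 0 0 0 -4 10" --pt "0 0 0 0 0 -4 10" --pt "0 0 0 0 0 -4 10"

```text
time_s: 16.65
tool_pos: [0.6207, -0.1696, 0.1821]
tool_rot: [2.351, 2.083, 0.0]
wrist_force: [0.8, -1.0, -1.7]
opening: 0.025
```

Request:
step_arm --pt "0 0 0 0 0 -4 10" --pt "0 0 0 0 0 -4 10" --pt "0 0 0 0 0 -4 10" --pt "0 0 0 0 0 -4 10" --pt "0 0 0 0 0 -5 10" --pt "0 0 0 0 0 -5 10" --pt "0 0 0 0 0 0 10"

```text
time_s: 17.35
tool_pos: [0.6211, -0.1698, 0.2086]
tool_rot: [2.35, 2.082, 0.001]
wrist_force: [-0.4, -0.5, -1.4]
opening: 0.0248
```

```bash
python3 look.py 12
```

```text
17.4 [ 0.62086909 -0.16967482  0.20810677] [2.35027396e+00 2.08303841e+00 7.00969297e-04] [ 0.80831348 -0.17309925 -2.10623689] [-0.05275502 -0.00016851 -0.00576103]
```

View pics/c12.png

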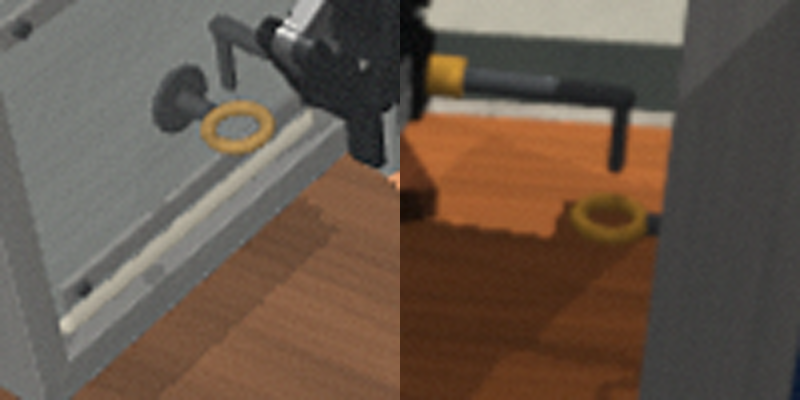

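Request:
step_arm --pt "0 0 0 0 0 -10 10" --pt "0 0 0 20 0 -10 10" --pt "0 0 0 25 -5 -10 10" --pt "0 0 0 30 -10 -8 10" --pt "0 0 0 34 -14 0 10" --pt "0 0 0 34 -14 0 10" --pt "0 0 0 34 -14 0 10" --pt "0 0 0 34 -14 0 10" --pt "0 0 0 30 -11 0 10" --pt "0 0 -2 20.2 -7.5 0 10" --pt "0 0 -2.1 0 0 0 10" --pt "0 0 0 0 0 0 10"

```text
time_s: 18.65
tool_pos: [0.5629, 0.1014, 0.2461]
tool_rot: [2.273, 2.168, 0.0]
wrist_force: [-0.5, -0.6, -1.3]
opening: 0.0247
```

Request:
step_arm --pt "0 0 0 0 0 0 10" --pt "0 0 0 0 0 0 10"

```text
time_s: 18.85
tool_pos: [0.5634, 0.0999, 0.2457]
tool_rot: [2.276, 2.165, 0.0]
wrist_force: [-0.4, 0.2, -2.5]
opening: 0.0251
```

Run:
```python
from h import *
for n in ('scene','side'): im,d,o=snap(n,n+'13.png')
print(o['tool_pos'],o['tool_rot'],R.from_rotvec(o['tool_rot']).as_matrix()[:,0],o['wrist_force'],o['wrist_torque'])
a=cv2.imread('pics/scene13.png')[180:300,380:640];b=cv2.imread('pics/side13.png')[150:230,0:240]
cv2.imwrite('pics/c13.png',np.vstack([cv2.resize(a[:,:250],(750,360),interpolation=cv2.INTER_CUBIC)[:300],cv2.resize(b[20:],(750,188*1),interpolation=cv2.INTER_CUBIC)]))
```

```text
[0.56334714 0.09990785 0.24561613] [2.27646657e+00 2.16480927e+00 1.01561833e-04] [ 5.02498750e-02  9.98736676e-01 -5.24217305e-05] [ 0.33802279  0.59705349 -2.604423  ] [-0.13067492  0.02924485 -0.02953335]
```

View pics/c13.png

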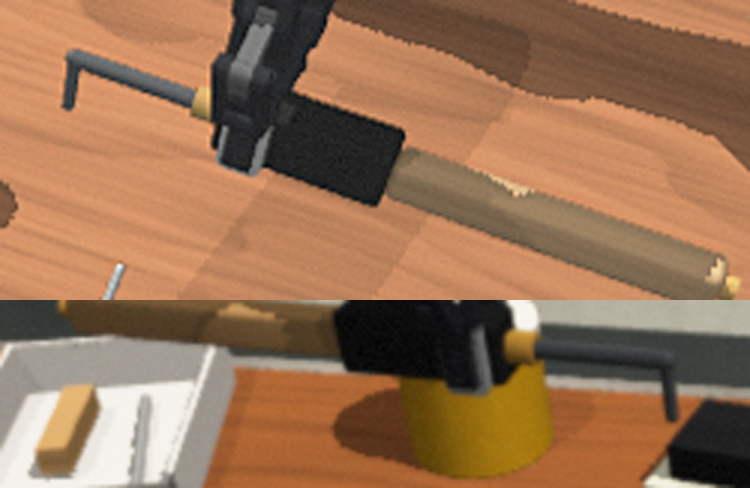

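Request:
step_arm --pt "0 0 0 0.4 -0.5 20 10" --pt "0 0 0 0 0 30 10" --pt "0 0 0 0 0 30 10" --pt "0 0 0 0 0 30 10" --pt "0 0 0 0 0 25 10" --pt "0 0 0 0 0 15 10" --pt "0 0 0 0 0 10 10" --pt "0 0 0 0 0 5 10" --pt "0 0 0 0 0 5 10" --pt "0 0 0 0 0 5 10" --pt "0 0 0 0 0 3 10" --pt "0 0 0 0 0 0 10"

```text
time_s: 20.15
tool_pos: [0.5626, 0.101, 0.0675]
tool_rot: [2.275, 2.166, 0.0]
wrist_force: [-0.6, -0.8, -2.3]
opening: 0.0246
```

Request:
step_arm --pt "0 0 0 0 0 1 10" --pt "0 0 0 0 0 0 10"

```text
time_s: 20.35
tool_pos: [0.5628, 0.101, 0.0667]
tool_rot: [2.275, 2.166, 0.001]
wrist_force: [0.2, 0.3, -2.8]
opening: 0.0246
```

Request:
step_arm --pt "0 0 0 0 0 1 10" --pt "0 0 0 0 0 0 10"

```text
time_s: 20.55
tool_pos: [0.5627, 0.1009, 0.0656]
tool_rot: [2.275, 2.166, 0.0]
wrist_force: [0.7, -0.5, -1.8]
opening: 0.0248
```

Run:
```python
from h import *
for n in ('scene','side'): im,d,o=snap(n,n+'14.png')
print(o['tool_pos'],o['tool_rot'],o['wrist_force'],o['wrist_torque'])
a=cv2.imread('pics/scene14.png')[255:385,380:590];b=cv2.imread('pics/side14.png')[240:330,40:240]
f=lambda a:cv2.resize(a,None,fx=3.2,fy=3.2,interpolation=cv2.INTER_CUBIC)[:,:640]
cv2.imwrite('pics/c14.png',np.vstack([f(a)[:310],f(b)]))
```

```text
[0.56262344 0.10094508 0.06554991] [2.27503514e+00 2.16647879e+00 4.12428834e-05] [ 0.7276677   0.9543968  -1.90908151] [-0.10378187  0.03567453 -0.04240232]
```

View pics/c14.png

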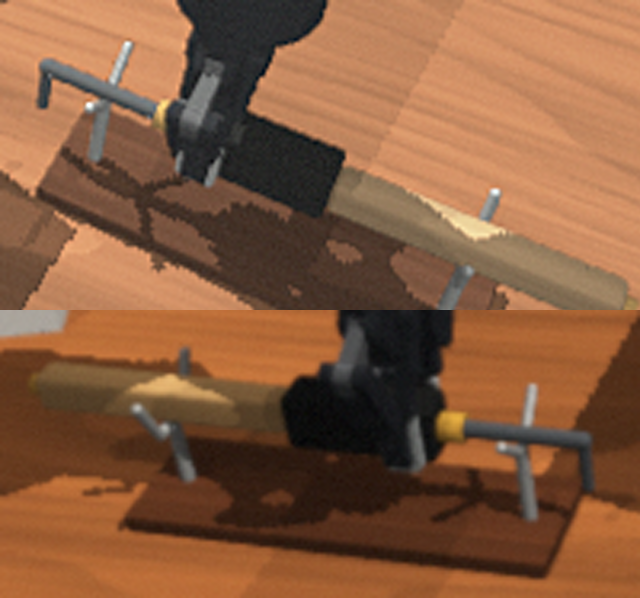

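Request:
step_arm --pt "0 0 0 -0.5 0 1 10" --pt "0 0 0 0 0 0 10"

```text
time_s: 20.85
tool_pos: [0.5625, 0.1004, 0.0644]
tool_rot: [-2.275, -2.166, 0.0]
wrist_force: [-0.1, -0.3, -2.1]
opening: 0.025
```

Request:
step_arm --pt "0 0 0 0 0 1 10" --pt "0 0 0 0 0 0 10"

```text
time_s: 21.05
tool_pos: [0.5627, 0.1004, 0.0638]
tool_rot: [2.275, 2.166, 0.0]
wrist_force: [-0.8, -0.7, 0.8]
opening: 0.0247
```

Request:
step_arm --pt "0 0 0 0 0 0.5 10" --pt "0 0 0 0 0 0 10" --pt "0 0 0 0 0 0 10"

```text
time_s: 21.35
tool_pos: [0.5627, 0.1004, 0.0636]
tool_rot: [2.275, 2.166, 0.0]
wrist_force: [-1.1, -1.4, 6.3]
opening: 0.0249
```

Request:
step_arm --pt "0 0 0 0 0 -0.5 28" --pt "0 0 0 0 0 0 31" --pt "0 0 0 0 0 0 34" --pt "0 0 0 0 0 0 40" --pt "0 0 0 0 0 0 60" --pt "0 0 0 0 0 0 100" --pt "0 0 0 0 0 0 100" --pt "0 0 0 0 0 0 100" --force 20

```text
time_s: 22.15
tool_pos: [0.5626, 0.1004, 0.0635]
tool_rot: [2.275, 2.166, 0.0]
wrist_force: [-0.2, 0.5, -0.0]
opening: 0.0853
```

Request:
step_arm --pt "0 0 0 0 0 -5 100" --pt "0 0 0 0 0 -15 100" --pt "0 0 0 0 0 -25 100" --pt "0 0 0 0 0 -30 100" --pt "0 0 0 0 0 -30 100" --pt "0 0 0 0 0 -30 100" --pt "0 0 0 0 0 0 100" --pt "0 0 0 0 0 0 100"

```text
time_s: 22.95
tool_pos: [0.5627, 0.1005, 0.1994]
tool_rot: [2.274, 2.166, 0.002]
wrist_force: [0.6, 0.3, 0.6]
opening: 0.0852
```

Run:
```python
from h import *
for n in ('scene','side','wrist'): im,d,o=snap(n,n+'15.png')
print(o['time_s'],o['tool_pos'],o['wrist_force'])
f=lambda a:cv2.resize(a,None,fx=1.9,fy=1.9,interpolation=cv2.INTER_CUBIC)
o=[]
for k in ('0','15'):
    o.append(np.vstack([f(cv2.imread(f'pics/scene{k}.png')[255:385,380:590]),f(cv2.imread(f'pics/side{k}.png')[235:325,35:245])]))
cv2.imwrite('pics/c15.png',np.hstack(o))
```

```text
23.05 [0.5616021  0.10045888 0.1975797 ] [-0.24844685 -0.11090508  0.61234579]
```

View pics/c15.png

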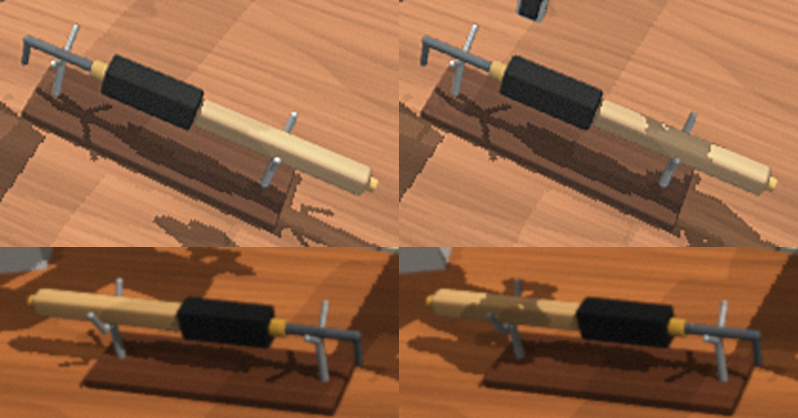

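View pics/scene15.png

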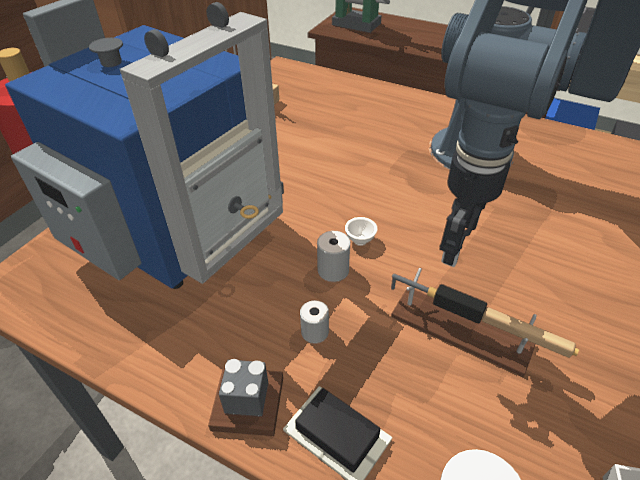

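View pics/side15.png

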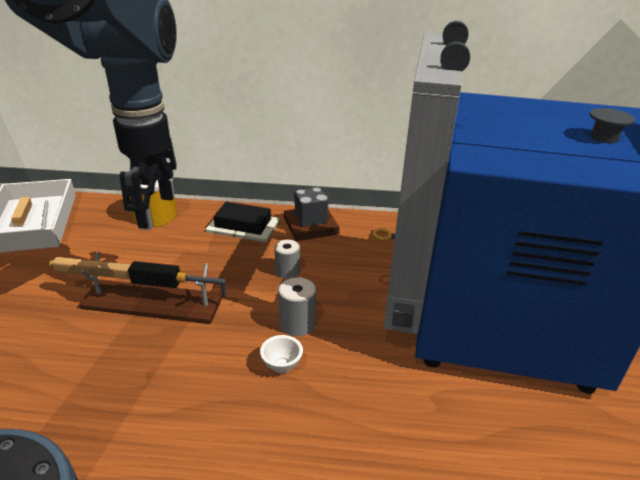

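```bash
python3 -c "
from cell import arm
print(arm.job_done())"
```

```text
the job is handed in; nothing more can be done
None
```

The job is done and handed in at about 23 s of the 61 s allowed. I took the hook from its rest, put it in the ring and drew the door down about 95 mm until it snapped past its catch. I then held it there, unhooked, and laid the hook back in its rest.

- **Pull on the door:** with the hook's weight taken off, the wrist showed about 10 to 11.5 N for about 1.8 s at home. There was also a sideways force of 3 to 4 N, so the most I saw in total was about 12.5 N, under the 16 N limit. I read the force only at the end of each call, so brief peaks in between were not seen.
- **Door home:** the ring triangulated at 0.153 m high, against 0.155 m nominal and with about 2 mm of calibration error. It stayed put in the pictures after unhooking.
- **Hook in its rest:** in both fixed-camera views it lies as it did in the first pictures, and the gripper is open and clear above it.
- **Bystanders:** the flasks and the crucible look unmoved, judged by eye from the pictures.

No check failed. An early estimate of which way the kiln faced differed between surfaces (2° to 7°). I used about 7°, which the door and the kiln's flank agreed on, and the hook went into the ring without trouble.

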